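# Close the weld jig and hold it shut

## Task

Take the finished channel bracket off the lower half of the weld jig and leave it in the empty parts bin. Then set the upper half of the jig on the lower half's two dowels (thick dowel in the large hole, thin dowel in the small one), press it down against the sprung electrode until the two halves are fully closed, and finish like that, with the gripper still holding the pair pressed shut. Leave the wrench, the tin and the spare electrode where they are.

Things in the scene. Friction and masses are not known exactly. Their poses are not given: they have to be found in the camera images.
- lower: lower half of the weld jig, bolted to the table: a grey base plate 110 x 190 x 12 mm (x, y, z) carrying a dark steel block 80 x 160 mm whose flat top face is 40 mm above the table. Two upright steel dowels with tapered noses stand on the face on its long centre line. Origin: centre of the underside, on the table; y along the long side, towards the thick dowel; z up
- big_dowel (a point): foot of the thick dowel, on the block's top face, 60 mm from the block's centre along +y of lower. The dowel is 18 mm in diameter for 18 mm, then tapers to 6 mm at 34 mm above the face. Axes as lower
- small_dowel (a point): foot of the thin dowel, on the block's top face, 60 mm from the block's centre along -y of lower. The dowel is 10 mm in diameter for 18 mm, then tapers to 3 mm at 28 mm above the face. Axes as lower
- plunger (a joint): travel (m) of the sprung copper electrode, 20 mm in diameter, in the centre of the lower half's face: 0 when up, standing 8 mm proud of the face; 0.008 when pushed flush. Its spring pushes up with 6 N when up and 12 N when flush, so the upper half's weight alone does not close the jig; about 8 N more is needed
- upper: upper half of the weld jig, lying loose and flat on the table: an aluminium plate 80 x 160 x 10 mm (x, y, z) with two through holes and, on its middle, a black upright grip bar 14 mm thick (x), 60 mm long (y), from 10 to 50 mm above the underside. About 0.42 kg. Origin: centre of the underside; y along the long side, towards the large hole; z up
- big_hole (a point): centre of the large hole (21 mm diameter) at the underside of the upper half, 60 mm from its centre along +y of upper; it comes to lie on big_dowel when the jig is closed. Axes as upper
- small_hole (a point): centre of the small hole (13 mm diameter) at the underside of the upper half, 60 mm from its centre along -y of upper; it comes to lie on small_dowel when the jig is closed. Axes as upper
- bracket: finished steel channel bracket, an upside-down U of 4 mm sheet, 50 mm long (x), 30 mm wide (y), 30 mm tall, about 0.1 kg, standing loose on the lower half's face over the electrode. Origin: centre of its underside, between the two legs; the legs are its 50 mm ends at +x and -x; z up
- bin: empty open grey parts bin fixed to the table, 180 x 200 x 60 mm outside (x, y, z), walls and floor 5 mm. Origin: centre of its underside
- wrench: wrench lying on the table at the far side, to be left alone. Origin: centre of its underside
- tin: closed round aluminium tin, 60 mm in diameter, 50 mm tall, at the far side, to be left alone. Origin: centre of its underside
- electrode: spare copper electrode, an upright cylinder 32 mm in diameter and 45 mm tall, at the far side, to be left alone. Origin: centre of its underside

How it is judged:
On the way, in this order (a step that is already met when the one before it is completed fails the run):
1. the bracket lies in the bin, let go (x of bracket in the frame of bin between -0.09 and 0.09 m and y of bracket in the frame of bin between -0.1 and 0.1 m and z of bracket in the frame of bin below 0.055 m and contact force between the fingers and bracket below 0.1 N and linear speed of bracket below 0.05 m/s), for 0.2 s.
2. the upper half is on both dowels and pressed shut by the gripper (distance between big_hole and big_dowel below 0.004 m and distance between small_hole and small_dowel below 0.004 m and value of joint plunger above 0.006 m and contact force between the fingers and upper above 3 N), for 0.3 s.
At the end, for the whole second after the job is handed in: The bracket rests in the bin, let go. Both holes of the upper half lie within 4 mm of the feet of their dowels, the electrode is pushed down more than 6 of its 8 mm, and the gripper bears on the upper half with more than 3 N, through the last second (all of step 1 and all of step 2); the arm keeps its last pose, push and grip.
It fails at once if a bystander is moved more than 30 mm (distance of any of wrench, tin, electrode from where it was at the start of the episode above 0.03 m).
It also fails if it takes over 54 s, if anything falls off the work surface, if the arm or the gripper's body presses on something with over 40 N, if the wrist force passes 120 N, or if a joint passes its speed limit or range.

## Robot

A 6-joint arm with a two-finger parallel gripper is mounted at the origin on the work surface. World frame = base frame: x ahead of the robot, y to its left, z up, the work surface at z = 0. Lengths are in m, angles in rad, forces in N, time in s.
With the tool pointing down it reaches from about 0.35 to 1 m from the base axis. Payload 7.1 kg.
Tool frame: the origin (TCP) lies midway between the tips of the shut fingers; the grasp point (between the pads) lies 19 mm behind it (ctrl.grip_depth is the distance from the TCP to the grasp point, in m); z points along the fingers, y is the line along which they close (so a half turn about z gives the same grasp; the last joint's range is limited). The gripper opens to 85 mm and grips with 20 to 120 N. Pads are 22 mm wide; open, the fingers measure 114 mm over their backs; the gripper's body (76 mm by 85 mm) begins 54 mm behind the grasp point. The pads swing forward as they close: fully open they stand 13 mm farther back than shut.
Start: joints at [-1.192, 0.423, 1.63, -0, 1.089, -0.019], TCP at [0.242, -0.576, 0.231] pointing down, gripper open.
Joint ranges: [-3, 3], [-0.9, 2.11], [0.09, 2.58], [-1.31, 4.45], [0.11, 2.69], [-2.54, 2.54]. Speed limits (rad/s): [2.39, 2.39, 3.01, 3.14, 3.14, 3.14].

## Interface

Orientations are given as a rotation vector (axis times angle).
In Python, from cell import ctrl, camrig, order gives the robot as it stands (ctrl), with the cameras (camrig) and the job (order).
- The arm moves only by the tool jog_arm, called after "Emit:" as name([rows], argument=value, ...), one row to a line, values as JSON. Schema: {"type":"object","properties":{"deltas":{"type":"array","items":{"type":"object","properties":{"d":{"type":"array","items":{"type":"number"},"minItems":3,"maxItems":3},"turn_vec":{"type":"array","items":{"type":"number"},"minItems":3,"maxItems":3}},"additionalProperties":false},"minItems":1,"maxItems":20},"jaw":{"type":"number"},"grip_force":{"type":"number"},"only":{"type":"string"},"quiet":{"type":"boolean"},"lines":{"type":"string"}},"required":["deltas"],"additionalProperties":false}. deltas is a list of rows, 1 to 20 of them, each an object with the fields d (a list: dx, dy, dz in shares of the most that a row can go, 1 being 62.5 mm), turn_vec (a list: a rotation vector rx, ry, rz in shares of 4 rad (1.0 is 4 rad)); a field left out counts as zero; each row shifts and turns the commanded pose from where the row before left it, along the tool's axes as they then stand; what a row does not reach is not made up. A row lasts 1/8 s, in which the tool goes at most 0.0625 m and 0.188 rad, less where a joint would pass 70% of its speed; a pose out of reach is approached as far as the arm can. jaw is the opening from 0.0 (shut) to 1.0 (fully open), set as the call begins (left out keeps the last). The fingers move at their own pace and stop on an object; grip_force is the grip in N (left out, the last holds). Time passes only in rows, so rows that do not move let the fingers close. The tool returns the time, the measured TCP pose, the force, the opening and the grip force at its end. only (a regular expression) keeps the lines of the reply that match it, lines (a string "A,B") keeps lines A to B, and quiet returns only ok. Shift and turn numbers lie between -1 and 1, and a call with a number outside is refused. Input that does not fit is refused with a message, and nothing moves.
- ctrl.get_obs(): the state, without advancing time (a new reading comes with each control period).
- camrig.get_image(name): name is "side" or "top"; returns a dict with "frame" (400x640x3 uint8, red, green, blue), "fx", "fy", "cx", "cy" (pixels), "k1" (the pictures are not rectified: a ray, as slopes to the right and down, at radius r is drawn at 1 + k1 r^2 times it, then the intrinsics apply), "xyz" and "attitude" of the camera in the world. Camera axes: x right, y down, z forward; pixel columns grow to the right and rows downward; lengths in m; the calibration is good to about 2 mm. A picture is of the moment at which its call begins. There is no depth.
- order.job_done(): hands the job in; it is judged then, once.
The state is a dict: "time_s": time; "qpos": joint angles; "joint_velocities": joint speeds; "joint_torque": joint torques, N m; "tcp_pos": TCP position; "tool_rot": TCP orientation; "ft_force": force on the tool from outside, world axes, zero at the start; "torque": the same for the moment, N m; "finger_gap": opening from 0.0 (shut) to 1.0 (fully open); "grasp_force": force on a finger pad.
Only numpy, scipy, OpenCV 4.12 (cv2) and the standard library are available. Lean on these libraries where they do the work, as an engineer would, in place of code of your own. Each camera call takes 0.05 s, during which the arm holds its last target. There are 200 camera calls.

## Working session

There is one attempt and no reset: what is moved stays moved. The work goes in short steps, Python scripts to look and compute and a tool call to move; the robot and the scene stay as the last step left them, time stands still between calls to the robot, and variables do not carry over. Pictures are saved under pics/ and viewed, at most 10 in all, crops included, and the job is handed in when it is done.

```bash
ls; mkdir -p pics
```

Create h.py:
```python
import numpy as np, cv2
from scipy.spatial.transform import Rotation as R
from cell import ctrl, camrig, order
def snap(name,fn=None):
    im=camrig.get_image(name)
    if fn: cv2.imwrite('pics/'+fn,cv2.cvtColor(im['frame'],cv2.COLOR_RGB2BGR))
    return im
def rot(im):
    a=np.array(im['attitude'],float)
    return a if a.shape==(3,3) else R.from_rotvec(a).as_matrix() if a.size==3 else R.from_quat(a).as_matrix()
def K(im): return np.array([[im['fx'],0,im['cx']],[0,im['fy'],im['cy']],[0,0,1.]])
def D(im): return np.array([im['k1'],0,0,0.])
def ray(im,uv):
    p=cv2.undistortPoints(np.array(uv,float).reshape(-1,1,2),K(im),D(im)).reshape(-1,2)
    return np.c_[p,np.ones(len(p))]@rot(im).T
def onz(im,uv,z):
    d=ray(im,uv); c=np.array(im['xyz']); return c+d*((z-c[2])/d[:,2])[:,None]
def proj(im,P):
    Rm=rot(im); t=-Rm.T@np.array(im['xyz'])
    return cv2.projectPoints(np.array(P,float).reshape(-1,1,3),Rm.T,t,K(im),D(im))[0].reshape(-1,2)
```

Run:
```python
from h import *
for n in('top','side'):
    im=snap(n,n+'0.png'); print({k:v for k,v in im.items() if k!='frame'})
o=ctrl.get_obs(); print(o); print(ctrl.grip_depth)
```

```text
cell.py
pics
{'fx': 371.8779266547194, 'fy': 371.8779266547194, 'cx': 322.95477437783137, 'cy': 193.4901813502868, 'k1': 0.01990186781032816, 'xyz': array([ 0.42294469, -0.01824628,  1.0498323 ]), 'attitude': array([-2.12336438,  2.08052765, -0.17245915])}
{'fx': 367.47165123761374, 'fy': 367.47165123761374, 'cx': 319.91474989190687, 'cy': 198.24718818686773, 'k1': -0.05830160771682424, 'xyz': array([0.50622831, 0.66285674, 0.52851447]), 'attitude': array([-0.21343925,  2.70150409, -1.39759983])}
{'time_s': 0.1, 'qpos': array([-1.19200055e+00,  4.23790960e-01,  1.63063296e+00, -8.65341746e-06,
        1.08862001e+00, -1.89894143e-02]), 'joint_velocities': array([ 0.00099522, -0.00036327, -0.00127041,  0.00047504, -0.00269069,
        0.00044233]), 'joint_torque': array([ 1.21241163e-05, -5.58422685e+01, -2.82444102e+01,  2.73140358e-05,
        3.07640839e-03, -2.60760987e-05]), 'tcp_pos': array([ 0.24194832, -0.57571115,  0.23059925]), 'tool_rot': array([-3.07825961e+00, -6.20452387e-01,  4.19563953e-04]), 'ft_force': array([ 0.21851142, -0.4086371 , -0.65161968]), 'torque': array([-0.01725956,  0.02119287, -0.01031944]), 'grasp_force': 0.0, 'finger_gap': 0.9999531278774569}
0.0187
```

View pics/top0.png

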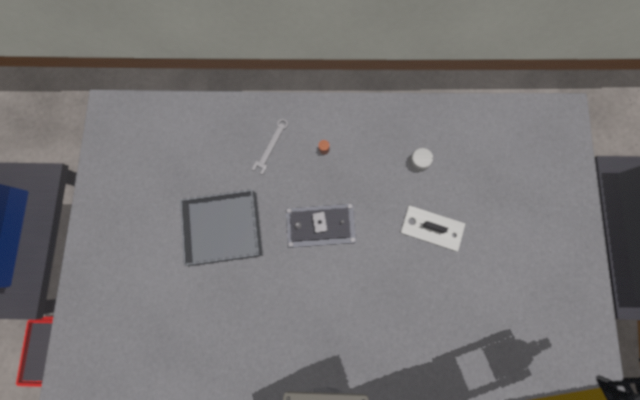

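View pics/side0.png

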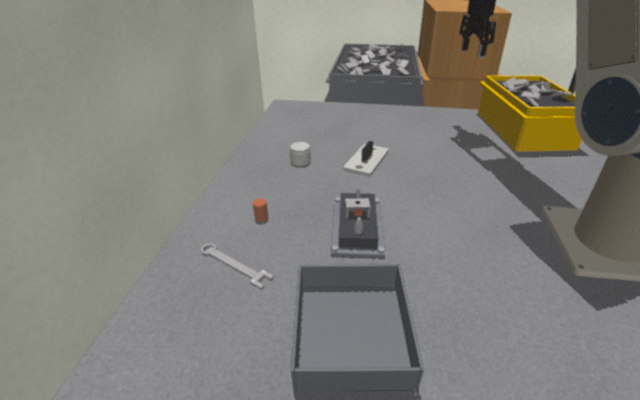

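The top view shows the bin at (221,228), the lower jig at (320,225) with its thick dowel on the left at (298,225), and the bracket at (320,222). The upper half is at (434,228) with its large hole at (411,220). Next I'll zoom in for detail.

Run:
```python
import cv2,numpy as np
t=cv2.imread('pics/top0.png');s=cv2.imread('pics/side0.png')
a=cv2.resize(t[190:260,275:475],None,fx=4,fy=4,interpolation=cv2.INTER_CUBIC)
b=cv2.resize(s[130:265,320:420],None,fx=2.3,fy=2.3,interpolation=cv2.INTER_CUBIC)
c=np.zeros((600,800,3),np.uint8);c[:280,:]=a;c[285:285+b.shape[0],:b.shape[1]]=b
cv2.imwrite('pics/crop0.png',c)
```

```text
(no output)
```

View pics/crop0.png

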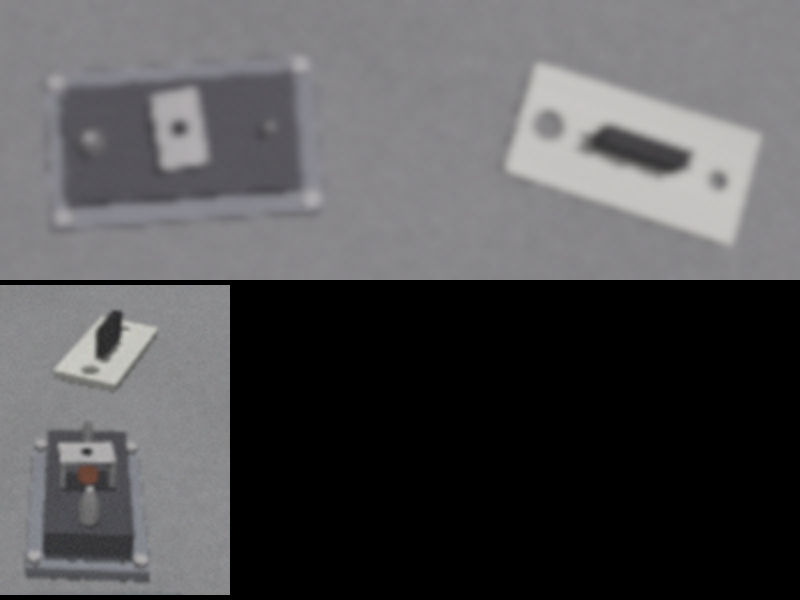

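Run:
```python
from h import *
im=snap('top'); f=im['frame'].astype(int)
g=f.mean(2).astype(np.uint8)
def rect(mask,z,nm):
    cs,_=cv2.findContours(mask.astype(np.uint8)*255,cv2.RETR_EXTERNAL,cv2.CHAIN_APPROX_NONE)
    c=max(cs,key=cv2.contourArea); w=onz(im,c.reshape(-1,2),z)[:,:2]
    (cx,cy),s,a=cv2.minAreaRect((w*1000).astype(np.float32)); print(nm,round(cx,1),round(cy,1),np.round(s,1),round(a,1))
def box(r0,r1,c0,c1):
    m=np.zeros(g.shape,bool);m[r0:r1,c0:c1]=1;return m
up=box(195,260,390,475)
print(g[200:204,290:300].mean(), g[228,405:465:3], g[225,285:360:3], f[240,295:300], f[212,300:310])
# subpixel upscale
S=8
gb=cv2.resize(g,None,fx=S,fy=S,interpolation=cv2.INTER_CUBIC)
def rectU(b,lo,hi,z,nm,close=0):
    r0,r1,c0,c1=b; sub=gb[r0*S:r1*S,c0*S:c1*S]; m=((sub>=lo)&(sub<=hi)).astype(np.uint8)*255
    if close: m=cv2.morphologyEx(m,cv2.MORPH_CLOSE,np.ones((close,close)))
    cs,_=cv2.findContours(m,cv2.RETR_EXTERNAL,cv2.CHAIN_APPROX_NONE)
    c=max(cs,key=cv2.contourArea).reshape(-1,2)
    uv=(c+[c0*S,r0*S]+.5)/S-.5
    w=onz(im,uv,z)[:,:2]*1000
    (cx,cy),s,a=cv2.minAreaRect(w.astype(np.float32)); M=cv2.moments(w.astype(np.float32).reshape(-1,1,2))
    print(nm,'rect',round(cx,1),round(cy,1),np.round(s,1),round(a,1),'cent',round(M['m10']/M['m00'],1),round(M['m01']/M['m00'],1))
rectU((195,260,390,475),170,255,.01,'plate')
rectU((205,240,305,335),145,255,.07,'bracket')
rectU((200,250,282,360),0,95,.04,'block',S*14)
rectU((214,227,405,418),0,165,.01,'bighole'); rectU((228,241,448,461),0,165,.01,'smallhole')
rectU((180,275,170,270),0,95,.06,'bin',S*6)
for u,v in [(291-2,-0)]: pass
# dowel tips: bright blobs
for b,z,n in (((218,232,293,304),.07,'big'),((216,229,336,350),.066,'small')):
    rectU(b,105,255,z,n)
```

```text
134.0 [195 194 195 195 194 170 142  99  68  57  61  68  68  74 131 194 195 195
 194 190] [128 132  93  87 128 104  86  86  87  80 159 168 171 172 106  88  89  88
  85  87  89  93 134 131 137] [[82 81 87]
 [80 80 84]
 [79 78 84]
 [79 79 83]
 [79 77 82]] [[92 91 97]
 [93 91 97]
 [91 90 96]
 [90 88 94]
 [89 88 93]
 [89 87 93]
 [88 85 91]
 [87 85 90]
 [86 85 91]
 [85 85 90]]
plate rect 540.1 -286.9 [160.3  80.4] 72.7 cent 539.9 -286.8
bracket rect 542.8 25.2 [49.4 30.2] 11.1 cent 542.8 25.1
block rect 537.8 26.7 [ 80.5 158. ] 5.3 cent 537.8 26.2
bighole rect 557.6 -229.9 [21.  20.9] 44.5 cent 557.7 -229.8
smallhole rect 521.7 -344.1 [12.5 13.5] 87.4 cent 521.8 -344.2
bin rect 522.7 289.2 [179.7 204.9] 9.1 cent 523.2 289.1
big rect 535.1 83.3 [13.5 11.6] 46.7 cent 534.9 83.3
small rect 543.9 -52.3 [34.3  4. ] 0.6 cent 548.3 -52.9
```

Add to h.py:
```python
def blobs(im,b,lo,hi,S=8,mina=1.0):
    r0,r1,c0,c1=b; g=im['frame'].mean(2).astype(np.float32)[r0:r1,c0:c1]
    g=cv2.resize(g,None,fx=S,fy=S,interpolation=cv2.INTER_CUBIC)
    n,_,st,ce=cv2.connectedComponentsWithStats(((g>=lo)&(g<=hi)).astype(np.uint8))
    return [(np.round((ce[i]+.5)/S-.5+[c0,r0],2),st[i,4]/S/S) for i in range(1,n) if st[i,4]>mina*S*S]
```

Run:
```python
from h import *
im=snap('top'); sd=snap('side')
for n,b in {'tl':(205,216,284,296),'tr':(200,212,344,356),'br':(234,246,347,359),'bl':(239,250,285,297)}.items():
    r=blobs(im,b,152,255,mina=.5); print(n,r,[np.round(onz(im,x[0],.016)[0]*1000,1) for x in r])
print('side bolts')
for p,b in (((337,200),0),((377,200),0),((334,248),0),((381,249),0)):
    u,v=p; r=blobs(sd,(v-5,v+5,u-5,u+5),165,255,mina=.5); print(r,[np.round(onz(sd,x[0],.016)[0]*1000,1) for x in r])
R5=np.radians(5.3); y=np.array([-np.sin(R5),np.cos(R5),0])
c=np.array([.5378,.0265,0])
print(sd['frame'][190:200,348:372].mean(2).astype(int)); print(sd['frame'][212:238,348:370].mean(2).astype(int))
for d,h in((.06,.074),(.06,.04),(-.06,.068),(-.06,.04)):
    P=c+d*y+[0,0,h]; print(np.round(proj(sd,P),1),np.round(proj(im,P),1))
# plate in side
r=blobs(sd,(140,178,340,395),165,255); print(r)
P=np.array([.5577,-.2298,.01]),np.array([.5218,-.3442,.01]); print('holes side proj',[np.round(proj(sd,p),1) for p in P])
print(blobs(sd,(160,172,350,368),0,150,mina=2), proj(sd,[.5400,-.2869,.05]))
```

```text
tl [(array([288.59, 209.93]), np.float64(7.390625))] [array([580.8, 115.5,  16. ])]
tr [(array([349.72, 205.48]), np.float64(11.96875))] [array([596.6, -56.4,  16. ])]
br [(array([352.63, 239.04]), np.float64(15.8125))] [array([502.9, -65.3,  16. ])]
bl [(array([290.42, 243.72]), np.float64(9.015625))] [array([486.4, 106.4,  16. ])]
side bolts
[(array([337.38, 198.11]), np.float64(2.078125))] [array([594.2, -58.6,  16. ])]
[(array([376.72, 199.24]), np.float64(1.96875))] [array([500.1, -67.2,  16. ])]
[(array([334.46, 246.9 ]), np.float64(6.796875))] [array([578. , 113.3,  16. ])]
[(array([380.99, 248.5 ]), np.float64(7.109375))] [array([484.3, 104.4,  16. ])]
[[136 136 139 139 140 136 136 131 120 113 112 118 131 138 142 140 140 139
  135 138 140 142 138 137]
 [135 137 134 137 134 136 134 125 116 107 109 114 124 137 138 137 140 138
  138 137 138 142 141 142]
 [128 127 127 127 128 128 129 117 105 106 105 112 122 129 131 132 134 130
  133 128 133 132 136 134]
 [ 95 100  99 102 104 101 102  98  99 101 107 107 104 110 112 114 113 112
  111 109 107 111 118 121]
 [ 80  84  83  83  83  86  
[... 2711 characters left out ...]
75  77]
 [ 80  82  78  79  79  79  76  78  78  73  70  62  65  75  75  75  76  81
   81  76  80  79]
 [ 74  82  75  79  80  77  79  78  79  77  77  74  77  73  80  77  80  75
   75  75  77  77]
 [ 69  75  75  72  75  73  75  72  73  72  74  74  77  78  80  78  77  76
   76  78  76  75]]
[[359.3 218.4]] [[296.2 225. ]]
[[358.5 231.5]] [[297.4 226.4]]
[[358.5 187.5]] [[341.5 221.9]]
[[358.  197.7]] [[341.3 223.2]]
[(array([365.94, 159.29]), np.float64(505.671875))]
holes side proj [array([[358.2, 165.9]]), array([[373.1, 147.9]])]
[(array([364.33, 161.09]), np.float64(20.5)), (array([358.8, 166.6]), np.float64(18.25)), (array([353.78, 170.47]), np.float64(19.75))] [[366.60488253 144.16016481]]
```

Create need.py:
```python
# usage: need.py x y z yaw(deg of tool y, mod 180): remaining shift in present tool axes, and turn about tool z
import sys; from h import *
x,y,z,a=map(float,sys.argv[1:]); o=ctrl.get_obs(); Rm=R.from_rotvec(o['tool_rot']).as_matrix()
b=np.degrees(np.arctan2(Rm[1,1],Rm[0,1])); d=(a-b+90)%180-90
tilt=np.cross(Rm[:,2],[0,0,-1]);
Rt=R.from_euler('z',d,degrees=True).as_matrix()@Rm
D_=np.array([x,y,z])-o['tcp_pos']
print('t',o['time_s'],'shift now',np.round(Rm.T@D_,4),'after turn',np.round(Rt.T@D_,4),'rz',round(-np.radians(d),4),'tilt fix tool',np.round(Rm.T@tilt,4),'q',np.round(o['qpos'],2),'F',np.round(o['ft_force'],1),'gap',round(o['finger_gap'],3))
```

```bash
python3 need.py .5416 .0242 .15 11.1
```

```text
t 0.25 shift now [ 0.5087 -0.4372  0.0812] after turn [0.5313 0.4096 0.0807] rz -1.3667 tilt fix tool [-0.0007  0.     -0.    ] q [-1.19  0.42  1.63 -0.    1.09 -0.02] F [ 0.5  0.3 -0.5] gap 1.001
```

The rows are not in the units I measure in: shifts go in shares of 62.5 mm and turns go in shares of 4 rad. I convert before sending: 0.0424 m is 0.6784, -0.0364 m is -0.5824.

Emit:
jog_arm([
  {"d":[0.6784, -0.5824, 0.1088]},
  {"d":[0.6784, -0.5824, 0.1088]},
  {"d":[0.6784, -0.5824, 0.1088]},
  {"d":[0.6784, -0.5824, 0.1088]},
  {"d":[0.6784, -0.5824, 0.1088]},
  {"d":[0.6784, -0.5824, 0.1088]},
  {"d":[0.6784, -0.5824, 0.1088]},
  {"d":[0.6784, -0.5824, 0.1088]},
  {"d":[0.6784, -0.5824, 0.1088]},
  {"d":[0.6784, -0.5824, 0.1088]},
  {"d":[0.6784, -0.5824, 0.1088]},
  {"d":[0.6784, -0.5824, 0.1088]},
], jaw=1.0, grip_force=40)

```text
time_s: 1.75
tcp_pos: [0.5427, 0.0255, 0.1496]
tool_rot: [3.079, 0.621, 0.0]
ft_force: [1.3, -0.7, -1.3]
finger_gap: 1.0
grasp_force: 0.0
```

Emit:
jog_arm([
  {"turn_vec":[0, 0, -0.0428]},
  {"turn_vec":[0, 0, -0.0428]},
  {"turn_vec":[0, 0, -0.0428]},
  {"turn_vec":[0, 0, -0.0428]},
  {"turn_vec":[0, 0, -0.0428]},
  {"turn_vec":[0, 0, -0.0428]},
  {"turn_vec":[0, 0, -0.0428]},
  {"turn_vec":[0, 0, -0.0428]},
])

```text
time_s: 2.75
tcp_pos: [0.542, 0.0236, 0.1497]
tool_rot: [-1.988, -2.433, 0.0]
ft_force: [0.8, 0.3, -0.7]
finger_gap: 1.003
grasp_force: 0.0
```

```bash
python3 need.py .5416 .0242 .042 11.1
```

```text
t 2.75 shift now [ 0.0006 -0.0003  0.1077] after turn [ 0.0006 -0.0003  0.1077] rz 0.0069 tilt fix tool [-0. -0. -0.] q [ 0.02  0.42  1.87  0.    0.85 -0.18] F [ 0.8  0.3 -0.7] gap 1.003
```

Converted, 0.03 m is 0.48, 0.02 m is 0.32.

Emit:
jog_arm([
  {"d":[0, 0, 0.48]},
  {"d":[0, 0, 0.48]},
  {"d":[0, 0, 0.32]},
  {"d":[0, 0, 0.24]},
  {"d":[0, 0, 0.2]},
  {},
])

```text
time_s: 3.5
tcp_pos: [0.5416, 0.0236, 0.0416]
tool_rot: [-1.994, -2.426, 0.001]
ft_force: [0.8, 0.9, -0.2]
finger_gap: 0.999
grasp_force: 0.0
```

Emit:
jog_arm([
  {},
  {},
  {},
  {},
  {},
  {},
], jaw=0.0, grip_force=40)

```text
time_s: 4.25
tcp_pos: [0.5425, 0.0236, 0.0431]
tool_rot: [1.994, 2.426, 0.001]
ft_force: [0.1, -0.3, 6.1]
finger_gap: 0.574
grasp_force: 41.6
```

```bash
python3 -c "
from h import *
im=snap('side');f=im['frame'][110:270,280:440];cv2.imwrite('pics/g1.png',cv2.resize(f[:,:,::-1],None,fx=3.5,fy=3.5))"
```

```text
(no output)
```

View pics/g1.png

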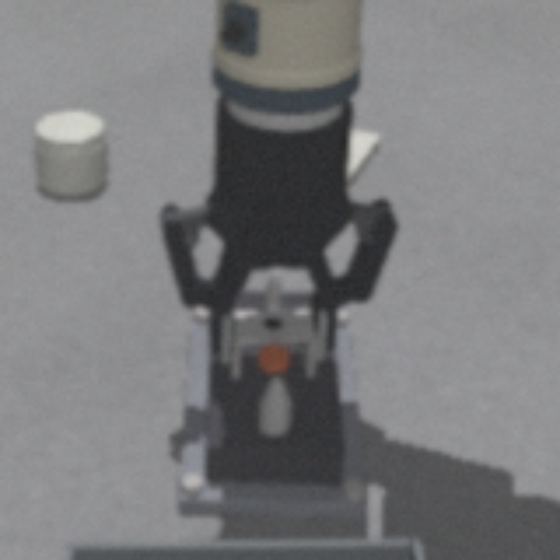

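The bracket is gripped across its legs (opening 0.57, about 49 mm). Next I'll lift it to the bin.

Converted, -0.05 m is -0.8, -0.04 m is -0.64.

Emit:
jog_arm([
  {"d":[0, 0, -0.32]},
  {"d":[0, 0, -0.64]},
  {"d":[0, 0, -0.8]},
  {},
])

```text
time_s: 4.8
tcp_pos: [0.5447, 0.0237, 0.1561]
tool_rot: [1.991, 2.423, 0.008]
ft_force: [-0.1, -0.2, -0.2]
finger_gap: 0.576
grasp_force: 42.0
```

```bash
python3 need.py .522 .288 .045 8.5
```

```text
t 4.8 shift now [0.2638 0.0281 0.111 ] after turn [0.2649 0.0157 0.1109] rz 0.0467 tilt fix tool [ 0.0078  0.0013 -0.    ] q [ 0.02  0.41  1.87  0.    0.86 -0.17] F [-0.1 -0.2 -0.2] gap 0.576
```

Converted, 0.0528 m is 0.8448, 0.0056 m is 0.0896.

Emit:
jog_arm([
  {"d":[0.8448, 0.0896, 0]},
  {"d":[0.8448, 0.0896, 0]},
  {"d":[0.8448, 0.0896, 0]},
  {"d":[0.8448, 0.0896, 0]},
  {"d":[0.8448, 0.0896, 0]},
  {},
])

```text
time_s: 5.55
tcp_pos: [0.5173, 0.2912, 0.1511]
tool_rot: [-1.989, -2.431, 0.0]
ft_force: [0.2, -0.0, -1.3]
finger_gap: 0.576
grasp_force: 42.0
```

Emit:
jog_arm([
  {"d":[0, 0, 0.64]},
  {"d":[0, 0, 0.64]},
  {"d":[0, 0, 0.48]},
  {"d":[0, 0, 0.352]},
  {},
])

```text
time_s: 6.18
tcp_pos: [0.5165, 0.2862, 0.0179]
tool_rot: [-1.994, -2.425, 0.008]
ft_force: [0.1, 0.5, -1.2]
finger_gap: 0.581
grasp_force: 41.9
```

Emit:
jog_arm([
  {},
  {},
  {},
  {},
], jaw=1.0)

```text
time_s: 6.68
tcp_pos: [0.5186, 0.2882, 0.0208]
tool_rot: [1.994, 2.427, 0.001]
ft_force: [-0.0, -0.6, -0.7]
finger_gap: 0.998
grasp_force: 0.0
```

Emit:
jog_arm([
  {"d":[0, 0, -0.32]},
  {"d":[0, 0, -0.64]},
  {"d":[0, 0, -0.8]},
  {"d":[0, 0, -0.8]},
  {},
])

```text
time_s: 7.3
tcp_pos: [0.5209, 0.2895, 0.1861]
tool_rot: [1.992, 2.424, 0.014]
ft_force: [-0.2, -0.1, -0.4]
finger_gap: 1.001
grasp_force: 0.0
```

```bash
python3 need.py .539 -.288 .15 -17.4
```

```text
t 7.3 shift now [-0.5702 -0.0946  0.0336] after turn [-0.5458  0.1896  0.0363] rz 0.4988 tilt fix tool [ 0.0094 -0.0028 -0.    ] q [0.49 0.43 1.74 0.   0.96 0.29] F [-0.2 -0.1 -0.4] gap 1.001
```

Converted, -0.0518 m is -0.8288, -0.0086 m is -0.1376, 0.125 rad / 4 = 0.0313.

Emit:
jog_arm([
  {"d":[-0.8288, -0.1376, 0.048]},
  {"d":[-0.8288, -0.1376, 0.048]},
  {"d":[-0.8288, -0.1376, 0.048]},
  {"d":[-0.8288, -0.1376, 0.048]},
  {"d":[-0.8288, -0.1376, 0.048]},
  {"d":[-0.8288, -0.1376, 0.048]},
  {"d":[-0.8288, -0.1376, 0.048]},
  {"d":[-0.8288, -0.1376, 0.048]},
  {"d":[-0.8288, -0.1376, 0.048]},
  {"d":[-0.8288, -0.1376, 0.048]},
  {"d":[-0.8288, -0.1376, 0.048]},
  {"turn_vec":[0, 0, 0.0313]},
  {"turn_vec":[0, 0, 0.0313]},
  {"turn_vec":[0, 0, 0.0313]},
  {"turn_vec":[0, 0, 0.031]},
  {},
  {},
])

```text
time_s: 9.43
tcp_pos: [0.5357, -0.2891, 0.1471]
tool_rot: [-2.53, -1.862, 0.0]
ft_force: [-0.3, -0.8, -0.4]
finger_gap: 0.996
grasp_force: 0.0
```

```bash
python3 need.py .539 -.288 .10 -17.4
```

Run:
```python
from h import *
im=snap('top','top1.png');f=im['frame'][170:300,170:490];cv2.imwrite('pics/t1.png',cv2.resize(f[:,:,::-1],None,fx=2.5,fy=2.5))
```

```text
t 9.425 shift now [0.002  0.0029 0.0471] after turn [0.002  0.0029 0.0471] rz 0.0021 tilt fix tool [-0.0005 -0.0001  0.    ] q [-0.51  0.5   1.72  0.    0.91 -0.21] F [-0.3 -0.8 -0.4] gap 0.996
```

View pics/t1.png

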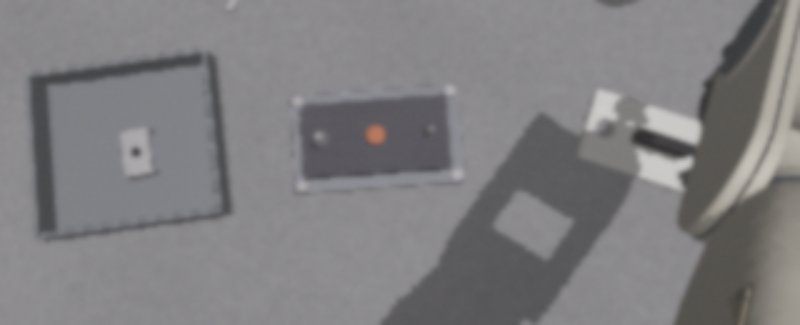

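Converted, 0.04 m is 0.64, 0.035 m is 0.56.

Emit:
jog_arm([
  {"d":[0.032, 0.048, 0.48]},
  {"d":[0, 0, 0.64]},
  {"d":[0, 0, 0.56]},
  {"d":[0, 0, 0.32]},
  {"d":[0, 0, 0.064]},
  {},
  {},
])

```text
time_s: 10.35
tcp_pos: [0.5403, -0.2888, 0.0196]
tool_rot: [2.53, 1.858, 0.001]
ft_force: [-0.2, 0.1, -0.7]
finger_gap: 0.999
grasp_force: 0.0
```

```bash
python3 need.py .539 -.288 .018 -17.4
```

Run:
```python
from h import *
im=snap('top');sd=snap('side')
def orange(im,b):
    r0,r1,c0,c1=b;f=im['frame'].astype(np.float32)[r0:r1,c0:c1]
    w=np.clip(f[:,:,0]-f[:,:,2]-25,0,None); y,x=np.mgrid[r0:r1,c0:c1]; return np.array([(w*x).sum(),(w*y).sum()])/w.sum(),(w>0).sum()
for n,i,b in(('top',im,(215,233,308,332)),('side',sd,(195,225,345,372))):
    c,k=orange(i,b); print(n,c,k,np.round(onz(i,c,.048)*1000,1))
```

```text
t 10.35 shift now [ 0.0003 -0.0015  0.0016] after turn [ 0.0003 -0.0015  0.0016] rz -0.0001 tilt fix tool [ 0.0022  0.0005 -0.    ] q [-0.51  0.7   1.75 -0.    0.69 -0.21] F [-0.2  0.1 -0.7] gap 0.999
top [319.83150985 223.48446389] 58 [[540.4  25.   48. ]]
side [357.82069339 211.16440953] 70 [[538.9  28.7  48. ]]
```

Emit:
jog_arm([
  {},
  {},
  {},
  {},
  {},
  {},
  {},
  {},
], jaw=0.0, grip_force=100)

```text
time_s: 11.45
tcp_pos: [0.5396, -0.2883, 0.0184]
tool_rot: [2.532, 1.859, 0.0]
ft_force: [0.3, 0.3, 4.6]
finger_gap: 0.15
grasp_force: 98.3
```

```bash
python3 need.py .539 -.288 .018 -17.4
```

Run:
```python
from h import *
im=snap('top');sd=snap('side')
for n,i,b in(('top',im,(214,227,405,418)),('side',sd,(160,172,352,365))):
    r=blobs(i,b,0,165 if n=='top' else 150,mina=2); print(n,r,[np.round(onz(i,x[0],.01)[0]*1000,1) for x in r])
f=sd['frame'][110:200,330:410];cv2.imwrite('pics/g2.png',cv2.resize(f[:,:,::-1],None,fx=5,fy=5))
```

```text
t 11.45 shift now [ 0.0002 -0.0006  0.0004] after turn [ 0.0002 -0.0006  0.0004] rz -0.0003 tilt fix tool [0.0004 0.     0.    ] q [-0.51  0.7   1.75  0.    0.69 -0.21] F [0.3 0.3 4.6] gap 0.15
top [(array([410.63, 221.53]), np.float64(127.140625))] [array([ 555.5, -226.4,   10. ])]
side [(array([359.49, 166.03]), np.float64(116.109375))] [array([ 554. , -229.6,   10. ])]
```

View pics/g2.png

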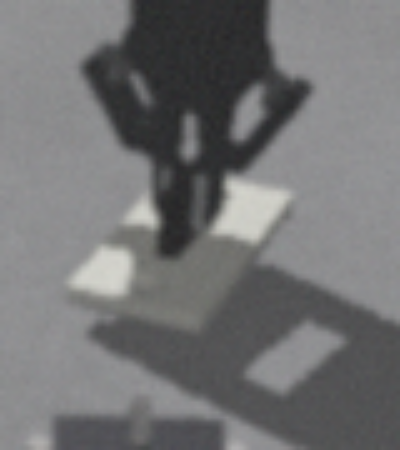

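Converted, -0.05 m is -0.8, -0.04 m is -0.64.

Emit:
jog_arm([
  {"d":[0, 0, -0.32]},
  {"d":[0, 0, -0.64]},
  {"d":[0, 0, -0.8]},
  {},
  {},
])

```text
time_s: 12.18
tcp_pos: [0.5385, -0.2878, 0.1278]
tool_rot: [-2.531, -1.859, 0.001]
ft_force: [-0.0, -0.2, -5.3]
finger_gap: 0.147
grasp_force: 98.4
```

```bash
python3 need.py .5407 .0236 .13 5.35
```

```text
t 12.175 shift now [ 0.2978 -0.0911 -0.002 ] after turn [ 0.3099  0.0313 -0.0022] rz -0.3974 tilt fix tool [-0.0014 -0.0003  0.    ] q [-0.51  0.53  1.73 -0.    0.88 -0.21] F [-0.  -0.2 -5.3] gap 0.147
```

Converted, 0.0372 m is 0.5952, -0.0114 m is -0.1824, -0.1 rad / 4 = -0.025.

Emit:
jog_arm([
  {"d":[0.5952, -0.1824, 0]},
  {"d":[0.5952, -0.1824, 0]},
  {"d":[0.5952, -0.1824, 0]},
  {"d":[0.5952, -0.1824, 0]},
  {"d":[0.5952, -0.1824, 0]},
  {"d":[0.5952, -0.1824, 0]},
  {"d":[0.5952, -0.1824, 0]},
  {"d":[0.5952, -0.1824, 0]},
  {"turn_vec":[0, 0, -0.025]},
  {"turn_vec":[0, 0, -0.025]},
  {"turn_vec":[0, 0, -0.025]},
  {"turn_vec":[0, 0, -0.0244]},
  {},
  {},
  {},
])

```text
time_s: 14.05
tcp_pos: [0.5411, 0.023, 0.1278]
tool_rot: [-2.116, -2.321, 0.001]
ft_force: [0.1, 0.1, -4.5]
finger_gap: 0.142
grasp_force: 98.2
```

```bash
python3 need.py .5407 .0236 .08 5.35
```

Run:
```python
from h import *
im=snap('top','top2.png');sd=snap('side','side2.png')
a=cv2.resize(im['frame'][180:260,270:370],None,fx=4,fy=4);b=cv2.resize(sd['frame'][120:270,310:410],None,fx=4,fy=4)
c=np.zeros((600,800,3),np.uint8);c[:320,:400]=a;c[:,400:]=b;cv2.imwrite('pics/g3.png',c[:,:,::-1])
```

```text
t 14.05 shift now [ 0.0007 -0.0003  0.0478] after turn [ 0.0007 -0.0003  0.0478] rz -0.0009 tilt fix tool [-0.0009 -0.0001  0.    ] q [ 0.02  0.45  1.88  0.    0.81 -0.07] F [ 0.1  0.1 -4.5] gap 0.142
```

View pics/g3.png

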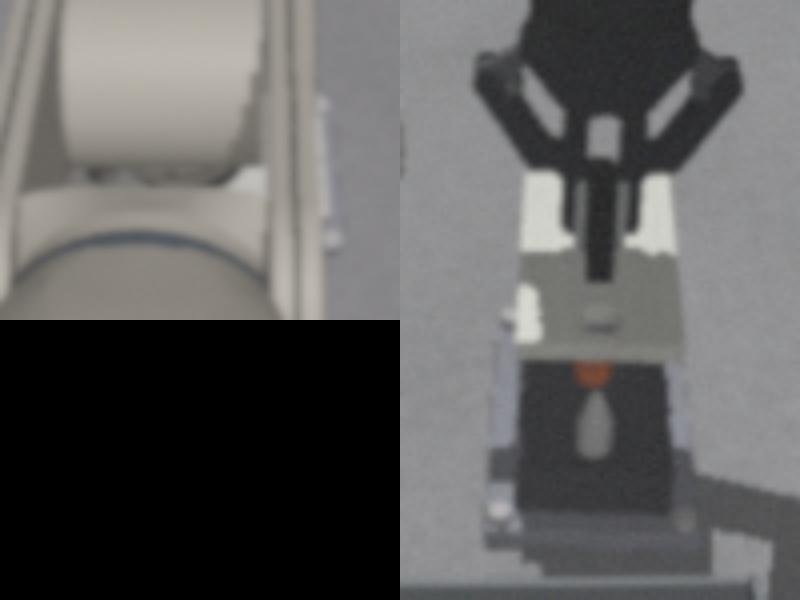

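The side view shows the plate hovering with its large hole at about (360,199), above the thick dowel, whose nose is at about (358.6,217.5).

Run:
```python
from h import *
sd=snap('side'); g=sd['frame'].mean(2)
z=.1278-.0184
print('hole',blobs(sd,(192,205,353,367),0,92,mina=2))
print(np.round(onz(sd,[[360,199]],z+.01)*1000,1),'tip',np.round(onz(sd,[[358.6,217.8]],.074)*1000,1),'foot',np.round(onz(sd,[[358.2,231]],.04)*1000,1))
print('edge corners',np.round(onz(sd,[[340.2,209.8],[380.6,210.2]],z)*1000,1))
print('expected hole/tip',np.round(proj(sd,[[.5407-.0056,.0236+.0597,z+.01],[.5407-.0056,.0236+.0597,.074]]),1))
```

```text
hole [(array([360.5 , 201.78]), np.float64(6.734375))]
[[533.1  83.8 119.4]] tip [[533.8  84.6  74. ]] foot [[533.1  84.9  40. ]]
edge corners [[568.  110.2 109.4]
 [492.5 100.6 109.4]]
expected hole/tip [[359.  198.8]
 [358.  217.3]]
```

Converted, 0.02 m is 0.32, 0.0007 m is 0.0112.

Emit:
jog_arm([
  {"d":[0.0112, 0, 0.32]},
  {"d":[0, 0, 0.24]},
  {"d":[0, 0, 0.16]},
  {"d":[0, 0, 0.08]},
  {},
  {},
])

```text
time_s: 14.95
tcp_pos: [0.5417, 0.0237, 0.0786]
tool_rot: [2.115, 2.322, 0.001]
ft_force: [0.3, -0.9, -4.7]
finger_gap: 0.148
grasp_force: 98.2
```

Emit:
jog_arm([
  {"d":[0, 0, 0.048]},
  {"d":[0, 0, 0.048]},
  {"d":[0, 0, 0.032]},
  {},
])

```text
time_s: 15.45
tcp_pos: [0.5412, 0.0237, 0.07]
tool_rot: [-2.115, -2.323, 0.0]
ft_force: [0.0, -0.2, -5.2]
finger_gap: 0.143
grasp_force: 98.2
```

```bash
python3 need.py .5407 .0236 .0584 5.35
```

```text
t 15.45 shift now [-0.     -0.0005  0.0116] after turn [-0.     -0.0005  0.0116] rz 0.0001 tilt fix tool [-0.0004 -0.     -0.    ] q [ 0.02  0.55  1.9   0.    0.69 -0.07] F [ 0.  -0.2 -5.2] gap 0.143
```

Converted, 0.003 m is 0.048.

Emit:
jog_arm([
  {"d":[0, 0, 0.048]},
  {"d":[0, 0, 0.048]},
  {},
])

```text
time_s: 15.82
tcp_pos: [0.5416, 0.0237, 0.0645]
tool_rot: [2.115, 2.323, 0.0]
ft_force: [-1.0, -0.1, 3.3]
finger_gap: 0.147
grasp_force: 99.2
```

Emit:
jog_arm([
  {"d":[0, 0, 0.032]},
  {"d":[0, 0, 0.032]},
  {},
  {},
])

```text
time_s: 16.32
tcp_pos: [0.5416, 0.0237, 0.0604]
tool_rot: [2.115, 2.323, 0.0]
ft_force: [-1.9, 0.3, 5.6]
finger_gap: 0.147
grasp_force: 99.5
```

```bash
python3 need.py .5407 .0236 .0584 5.35
```

```text
t 16.325 shift now [-0.     -0.0009  0.002 ] after turn [-0.     -0.0009  0.002 ] rz 0.0001 tilt fix tool [0.0004 0.     0.    ] q [ 0.02  0.56  1.91  0.    0.67 -0.07] F [-1.9  0.3  5.6] gap 0.147
```

Forces match the spring. The last 2 mm, plus a light preload, remain.

Converted, 0.001 m is 0.016.

Emit:
jog_arm([
  {"d":[0, 0, 0.016]},
  {"d":[0, 0, 0.016]},
  {},
  {},
])

```text
time_s: 16.82
tcp_pos: [0.5416, 0.0237, 0.0586]
tool_rot: [2.115, 2.323, 0.001]
ft_force: [-2.5, 0.2, 7.1]
finger_gap: 0.145
grasp_force: 99.8
```

Emit:
jog_arm([
  {"d":[0, 0, 0.008]},
  {},
  {},
])

```text
time_s: 17.2
tcp_pos: [0.5416, 0.0237, 0.0584]
tool_rot: [2.115, 2.323, 0.001]
ft_force: [-4.0, -0.0, 9.5]
finger_gap: 0.146
grasp_force: 100.8
```

Converted, 0.0006 m is 0.0096.

Emit:
jog_arm([
  {"d":[0, 0, 0.0096]},
  {},
  {},
  {},
])

```text
time_s: 17.7
tcp_pos: [0.5416, 0.0237, 0.0584]
tool_rot: [2.115, 2.322, 0.001]
ft_force: [-4.3, 0.6, 18.1]
finger_gap: 0.151
grasp_force: 101.6
```

Run:
```python
from h import *
sd=snap('side');t=snap('top')
a=cv2.resize(t['frame'][180:280,170:370],None,fx=2,fy=2);b=cv2.resize(sd['frame'][150:265,310:410],None,fx=4,fy=4)
c=np.zeros((600,800,3),np.uint8);c[:200,:400]=a;c[:460,400:]=b;cv2.imwrite('pics/g4.png',c[:,:,::-1])
```

```text
(no output)
```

View pics/g4.png

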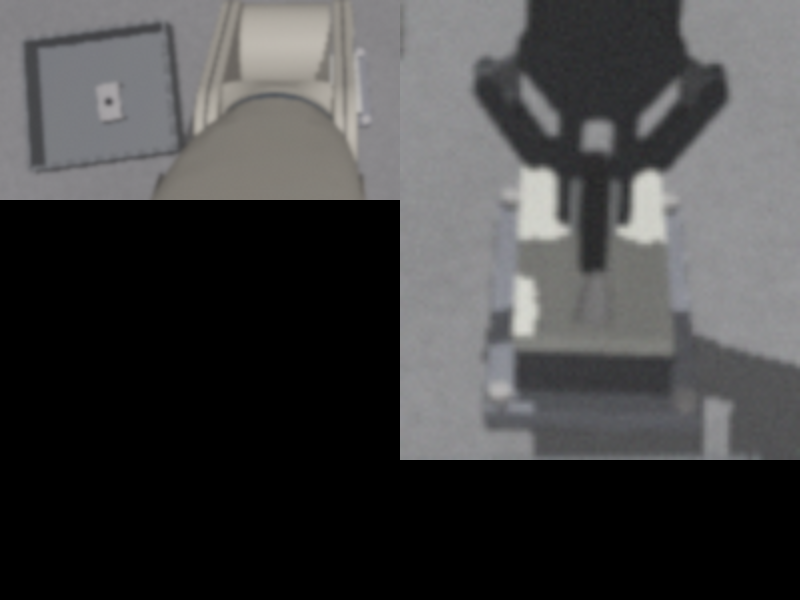

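The plate lies flush on the block with the dowel through the hole. Position stopped changing at z = 0.0584 while the force rose to 18 N, so the jig is seated. The bracket lies in the bin at about (223,230).

```bash
python3 -c "
from cell import ctrl, camrig, order
print(order.job_done())"
```

```text
the job is handed in; nothing more can be done
None
```

I handed the job in at about 18 s of robot time: the bracket is in the bin, and the upper half sits on both dowels, pressed shut at about 18 N with the gripper still holding it; the script returned no verdict.

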